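# Find the stock compartment with room and push its cover open

### The arm

A 7-joint arm with a two-finger parallel gripper is mounted at the origin on the work surface. World frame = base frame: x ahead of the robot, y to its left, z up, the work surface at z = 0. Lengths are in m, angles in rad, forces in N, time in s.
With the tool pointing down it reaches from about 0.4 to 0.9 m from the base axis. Payload 5.6 kg.
Tool frame: the origin (TCP) lies at the centre of the arm's flange, where the gripper is bolted on; the fingertips stand 190 mm ahead of it and the grasp point (between the pads) lies 171 mm ahead of it; z points along the fingers, y is the line along which they close (so a half turn about z gives the same grasp; the last joint's range is limited). The gripper opens to 92 mm and grips with 3 to 60 N. Pads are 20 mm wide; open, the fingers measure 128 mm over their backs; the gripper's body (75 mm by 189 mm) begins 69 mm behind the grasp point.
Start: joints at [1.248, 0.468, -0.012, 1.603, 0.006, 1.071, -0.056], TCP at [0.179, -0.625, 0.405] pointing down, gripper open.
Joint ranges: [-2.53, 2.53], [-0.31, 2.02], [-1.57, 1.55], [0.28, 2.44], [-1.29, 4.43], [0.15, 1.84], [-2.92, 2.92]. Speed limits (rad/s): [2.57, 2.57, 3.14, 3.14, 3.14, 3.14, 3.14].

### API

Orientations are given as a unit quaternion [w, x, y, z].
In Python, from station import arm gives the robot as it stands. The module is installed in compiled form; this text tells all that it offers.
- The arm moves only by the shell command python3 -m jog 'ROWS' [OPENING] [FORCE]. ROWS is JSON, a list of rows, each an object with "xyz": the shift along the tool's x, y, z in m, a list of three; "twist": the turn, a rotation vector about the tool's x, y, z in rad, a list of three. In form: [{"xyz": [tx, ty, tz], "twist": [rx, ry, rz]}, ...]. A call has 1 to 5 rows; each row is the pose to reach, as a shift and turn from the pose commanded when the call began, along the tool's axes at that moment; what a row does not reach only later rows make up. A row lasts 1/12 s, in which the tool goes at most 41.7 mm and 7.16 degrees, less where a joint would pass 70% of its speed; a pose out of reach is approached as far as the arm can. A call with a gripper value outside its range is refused whole. OPENING is the finger opening in m, from 0 to 0.0919, set as the call begins (- or left out, the last holds). The fingers move at their own pace and stop on an object; FORCE is the grip in N (left out, the last holds). Time passes only in rows, so rows that repeat a pose let the fingers close. It gives the time, the measured TCP pose, the force, the opening and the grip force at its end, in the units of the state.
- arm.get_obs(): the state, without advancing time (a new reading comes with each control period).
- arm.capture(name): name is "side" or "top"; returns the picture (480x640x3 uint8, red, green, blue); there is no depth.
- arm.camera_info(name): a dict with "vertical_fov" (degrees; the focal length in pixels is half the picture's height over the tangent of half this angle, whatever the lens; pixels are square), "cx", "cy" (the principal point, pixels), "k1" (the pictures are not rectified: a ray, as slopes to the right and down, at radius r is drawn at 1 + k1 r^2 times it, then the intrinsics apply), "R" (3x3) and "t" (3): a world point X has camera coordinates R X + t. Camera axes: x right, y down, z forward; pixel columns grow to the right and rows downward; lengths in m; the calibration is good to about 2 mm. A picture is of the moment at which its call begins. camera_info takes no time and is no camera call.
- arm.close_job(): hands the job in; it is judged then, once.
The state is a dict: "time_s": time; "q": joint angles; "qvel": joint speeds; "joint_efforts": joint torques, N m; "position": TCP position; "eef_rot": TCP orientation; "ft_force": force on the tool from outside, world axes, zero at the start; "torque": the same for the moment, N m; "opening": opening from 0.0 (shut) to 1.0 (fully open); "grasp_force": force on a finger pad.
Only numpy, scipy, OpenCV 4.12 (cv2) and the standard library are available. Lean on these libraries where they do the work, as an engineer would, in place of code of your own. Each camera call takes 0.05 s, during which the arm holds its last target. There are 200 camera calls.

### The job

Three of the four compartments in the stock bank are packed to the top, so their covers cannot tilt. Press the covers one after another on the thumb mark at the near end until you find the one that rocks, press it well down so that its far end comes up, then push that raised end over towards the robot until the cover stands open, nearly upright, and leave it so. Do it all by pressing and pushing with the fingertips: pick nothing up, and leave the hammer, the metal ring and the cup where they are.

Things in the scene. Friction and masses are not known exactly. Their poses are not given: they have to be found in the camera images.
- bank: Grey steel stock bank screwed to the bench, 134 (x) by 444 (y) by 90 mm high: four compartments in a row along its y, each 114 x 100 x 85 mm deep, walls 10 mm outside, 8 mm between; a flat steel cover lies flush with the rim of each. Origin: centre of its underside, on the bench. x points away from the robot (turned at most 0.25 rad), z up. Card holders on the near (-x) face.
- cover1 (a joint): Tilt of cover 1, centre at bank y = 162 mm. rad: 0 flat, grows as the near end sinks and the far end rises, stop at 1.4 (near upright). The four look alike: steel plate 110 (bank x) x 96 x 4 mm, top 90 mm above the bench, balanced on a pin along bank y under its middle line. Stiff pin (0.08 N m): stays at any tilt it is left at. The far end cannot be pressed down.
- cover1_near (a point): Top of cover 1, middle of the dark round thumb mark (24 mm across), 40 mm from the pin towards the robot, 15 mm from the near edge. Moves with the cover. Pressed here, a cover over a full compartment gives 1 to 2 mm and is then solid; the free one sinks under 2 to 3 N. The stock in the compartments cannot be seen from outside.
- cover1_far (a point): Middle of the top far edge of cover 1, 55 mm from the pin on the side away from the robot. Moves with the cover, in an arc about the pin, rising and coming towards the robot: about 31 mm above the rim at 0.6 rad, 53 mm at 1.3 rad. The plate is smooth and oiled, so fingers slide on it easily (friction about 0.25).
- cover2 (a joint): Tilt of cover 2, centre at bank y = 54 mm. rad: 0 flat, grows as the near end sinks and the far end rises, stop at 1.4 (near upright). The four look alike: steel plate 110 (bank x) x 96 x 4 mm, top 90 mm above the bench, balanced on a pin along bank y under its middle line. Stiff pin (0.08 N m): stays at any tilt it is left at. The far end cannot be pressed down.
- cover2_near (a point): Top of cover 2, middle of the dark round thumb mark (24 mm across), 40 mm from the pin towards the robot, 15 mm from the near edge. Moves with the cover. Pressed here, a cover over a full compartment gives 1 to 2 mm and is then solid; the free one sinks under 2 to 3 N. The stock in the compartments cannot be seen from outside.
- cover2_far (a point): Middle of the top far edge of cover 2, 55 mm from the pin on the side away from the robot. Moves with the cover, in an arc about the pin, rising and coming towards the robot: about 31 mm above the rim at 0.6 rad, 53 mm at 1.3 rad. The plate is smooth and oiled, so fingers slide on it easily (friction about 0.25).
- cover3 (a joint): Tilt of cover 3, centre at bank y = -54 mm. rad: 0 flat, grows as the near end sinks and the far end rises, stop at 1.4 (near upright). The four look alike: steel plate 110 (bank x) x 96 x 4 mm, top 90 mm above the bench, balanced on a pin along bank y under its middle line. Stiff pin (0.08 N m): stays at any tilt it is left at. The far end cannot be pressed down.
- cover3_near (a point): Top of cover 3, middle of the dark round thumb mark (24 mm across), 40 mm from the pin towards the robot, 15 mm from the near edge. Moves with the cover. Pressed here, a cover over a full compartment gives 1 to 2 mm and is then solid; the free one sinks under 2 to 3 N. The stock in the compartments cannot be seen from outside.
- cover3_far (a point): Middle of the top far edge of cover 3, 55 mm from the pin on the side away from the robot. Moves with the cover, in an arc about the pin, rising and coming towards the robot: about 31 mm above the rim at 0.6 rad, 53 mm at 1.3 rad. The plate is smooth and oiled, so fingers slide on it easily (friction about 0.25).
- cover4 (a joint): Tilt of cover 4, centre at bank y = -162 mm. rad: 0 flat, grows as the near end sinks and the far end rises, stop at 1.4 (near upright). The four look alike: steel plate 110 (bank x) x 96 x 4 mm, top 90 mm above the bench, balanced on a pin along bank y under its middle line. Stiff pin (0.08 N m): stays at any tilt it is left at. The far end cannot be pressed down.
- cover4_near (a point): Top of cover 4, middle of the dark round thumb mark (24 mm across), 40 mm from the pin towards the robot, 15 mm from the near edge. Moves with the cover. Pressed here, a cover over a full compartment gives 1 to 2 mm and is then solid; the free one sinks under 2 to 3 N. The stock in the compartments cannot be seen from outside.
- cover4_far (a point): Middle of the top far edge of cover 4, 55 mm from the pin on the side away from the robot. Moves with the cover, in an arc about the pin, rising and coming towards the robot: about 31 mm above the rim at 0.6 rad, 53 mm at 1.3 rad. The plate is smooth and oiled, so fingers slide on it easily (friction about 0.25).
- hammer: Bystander: hammer lying on the bench beyond the bank, 260 mm long, handle roughly along the bank's y, head (90 mm across) at the +y end; 26 mm high. Origin: about mid-length, on the underside. Leave alone.
- blank: Bystander: flat metal ring, 90 mm across, 50 mm hole, 5 mm thick, on the bench on the robot's side of the bank. Origin: centre of its underside. Leave alone.
- cup: Bystander: white cup, 72 mm across, 85 mm high, standing on the bench at the +y end of the bank. Origin: centre of its underside. Leave alone.

How it is judged:
On the way:
1. the cover that is free has rocked under the press (tilt over 0.2 rad) (value of joint any of cover1, cover2, cover3, cover4 above 0.2 rad), for 0.05 s.
At the end, for the whole second after the job is handed in: The free cover stands open at 1.1 rad or more and at rest, the other three are closed (under 0.1 rad), and hammer, ring and cup are within 30 mm of where they were (((value of joint cover1 above 1.1 rad and velocity of joint cover1 between -0.05 and 0.05 rad/s and value of joint each of cover2, cover3, cover4 below 0.1 rad) or (value of joint cover2 above 1.1 rad and velocity of joint cover2 between -0.05 and 0.05 rad/s and value of joint each of cover1, cover3, cover4 below 0.1 rad) or (value of joint cover3 above 1.1 rad and velocity of joint cover3 between -0.05 and 0.05 rad/s and value of joint each of cover1, cover2, cover4 below 0.1 rad) or (value of joint cover4 above 1.1 rad and velocity of joint cover4 between -0.05 and 0.05 rad/s and value of joint each of cover1, cover2, cover3 below 0.1 rad)) and distance of each of hammer, blank, cup from where it was at the start of the episode below 0.03 m); the robot touches nothing.
It fails at once if the hammer is lifted (over 15 mm) or shoved (over 30 mm) (distance of hammer from where it was at the start of the episode above 0.03 m or height (world z) of hammer above 0.015 m).
It fails at once if the metal ring is lifted (over 15 mm) or shoved (over 30 mm) (distance of blank from where it was at the start of the episode above 0.03 m or height (world z) of blank above 0.015 m).
It fails at once if the cup is lifted (over 15 mm) or shoved (over 30 mm) (distance of cup from where it was at the start of the episode above 0.03 m or height (world z) of cup above 0.015 m).
It also fails if it takes over 54 s, if anything falls off the work surface, if the arm or the gripper's body presses on something with over 40 N, if the wrist force passes 120 N, or if a joint passes its speed limit or range.

## Working session

There is one attempt and no reset: what is moved stays moved. The work goes in short steps, Python scripts to look and compute and a shell command to move; the robot and the scene stay as the last step left them, time stands still between calls to the robot, and variables do not carry over. Pictures are saved under pics/ and viewed, at most 10 in all, crops included, and the job is handed in when it is done.

```bash
mkdir -p pics; python3 - <<'E'
from station import arm
import cv2
for n in("top","side"):
    cv2.imwrite(f"pics/{n}0.png",arm.capture(n)[:,:,::-1]); print(arm.camera_info(n))
print(arm.get_obs())
E
```

```text
{'vertical_fov': 51.73902360607627, 'cx': 324.7163596467123, 'cy': 236.1177142749843, 'k1': -0.029531690968917487, 'R': array([[ 0.00400025, -0.99997625, -0.00561185],
       [-0.99597451, -0.00348158, -0.08956922],
       [ 0.08954756,  0.00594756, -0.99596479]]), 't': array([0.12262151, 0.56561245, 0.86731432])}
{'vertical_fov': 47.733496706702674, 'cx': 319.7800635803712, 'cy': 238.59543626384718, 'k1': 0.05454581195525406, 'R': array([[-0.85682288, -0.51557033, -0.00646445],
       [-0.30595344,  0.51847373, -0.79848449],
       [ 0.41502656, -0.68218196, -0.60198067]]), 't': array([0.54731673, 0.18921852, 0.97288665])}
{'time_s': 0.1, 'q': array([ 1.24800879,  0.46828072, -0.01159134,  1.60351947,  0.00600899,
        1.0713963 , -0.05628363]), 'qvel': array([-0.00149897, -0.00302124,  0.00018719, -0.00308968, -0.0003898 ,
       -0.0010271 , -0.00115573]), 'joint_efforts': array([-2.33209976e-04, -5.21648204e+01, -1.24947319e-02, -2.44366282e+01,
       -5.66822989e-02,  1.41237242e-02,  8.94542382e-05]), 'position': array([ 0.17938653, -0.62452627,  0.4038458 ]), 'eef_rot': array([-7.65804640e-04,  9.90234280e-01,  1.39411099e-01, -1.71998871e-04]), 'ft_force': array([-0.43458853,  0.45108025, -0.66024232]), 'torque': array([-0.044979  , -0.05626081,  0.00841648]), 'grasp_force': 0.0, 'opening': 1.0003078767843363}
```

View pics/top0.png

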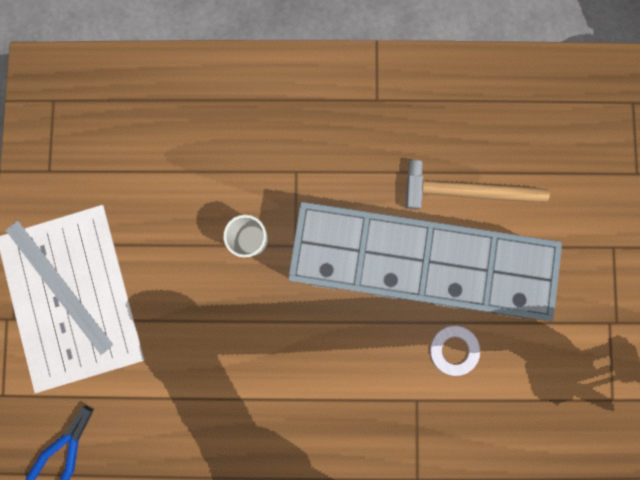

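View pics/side0.png

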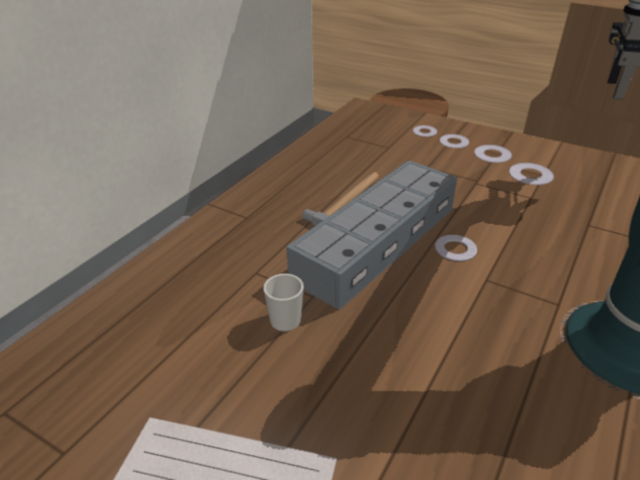

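The top view shows the four thumb marks near pixels (326,270), (391,280), (455,290) and (519,300), with the cup at (245,236), the ring at (455,351) and the hammer around (480,188). I'll refine the marks and cast them onto z=0.09.

```bash
cat > h.py <<'E'
import numpy as np, cv2
from station import arm
from scipy.spatial.transform import Rotation as Rn
def cast(n,uv,z):
    c=arm.camera_info(n); f=240/np.tan(np.radians(c['vertical_fov']/2))
    d=(np.array(uv,float)-[c['cx'],c['cy']])/f; s=d.copy()
    for _ in range(10): s=d/(1+c['k1']*(s@s))
    r=c['R'].T@np.array([*s,1]); o=-c['R'].T@c['t']
    return o+r*(z-o[2])/r[2]
def tool():
    o=arm.get_obs(); q=o['eef_rot']; return np.array(o['position']),Rn.from_quat([q[1],q[2],q[3],q[0]]),o
E
python3 - <<'E'
from h import *
g=cv2.cvtColor(cv2.imread('pics/top0.png'),cv2.COLOR_BGR2GRAY)
P=[]
for u,v in[(326,270),(391,280),(455,290),(519,300)]:
    w=g[v-11:v+12,u-11:u+12]; m=(w<75).astype('uint8')
    n,l,s,c=cv2.connectedComponentsWithStats(m); k=1+np.argmax(s[1:,4])
    uv=c[k]+[u-11,v-11]; p=cast('top',uv,.09); P.append(p); print(uv,s[k],p.round(4))
P=np.array(P); d=P[0]-P[3]; print(np.linalg.norm(d)/3, np.arctan2(-d[0],d[1]))
for u,v,z in[(303,204,.09),(561,241,.09),(553,318,.09),(290,281,.09),(245,236,.085),(455,351,.005),(415,165,.026),(548,195,.02)]: print(u,v,cast('top',(u,v),z).round(3))
# side-view check
for p in P:
    c=arm.camera_info('side'); x=c['R']@p+c['t']; print(x[:2]/x[2]*240/np.tan(np.radians(c['vertical_fov']/2))+[c['cx'],c['cy']])
p,R,o=tool(); print(R.as_matrix().round(3))
E
```

```text
Traceback (most recent call last):
ValueError: attempt to get argmax of an empty sequence
```

```bash
python3 - <<'E'
from h import *
g=cv2.cvtColor(cv2.imread('pics/top0.png'),cv2.COLOR_BGR2GRAY)
P=[]
for u,v in[(326,270),(391,280),(455,290),(519,300)]:
    w=g[v-11:v+12,u-11:u+12]; m=(w<(int(w.min())+np.median(w))/2).astype('uint8')
    n,l,s,c=cv2.connectedComponentsWithStats(m); k=1+np.argmax(s[1:,4])
    uv=c[k]+[u-11,v-11]; p=cast('top',uv,.09); P.append(p); print(uv,s[k],p.round(4))
P=np.array(P); d=P[0]-P[3]; print(np.linalg.norm(d)/3, np.arctan2(-d[0],d[1]))
for u,v,z in[(303,204,.09),(561,241,.09),(553,318,.09),(290,281,.09),(245,236,.085),(455,351,.005),(415,165,.026),(548,195,.02)]: print(u,v,cast('top',(u,v),z).round(3))
for p in P:
    c=arm.camera_info('side'); x=c['R']@p+c['t']; print(x[:2]/x[2]*240/np.tan(np.radians(c['vertical_fov']/2))+[c['cx'],c['cy']])
p,R,o=tool(); print(R.as_matrix().round(3))
E
```

```text
[326.07092199 269.70921986] [  5   4  13  14 141] [0.5033 0.1219 0.09  ]
[390.3006993  279.67132867] [  4   4  14  14 143] [0.4871 0.0151 0.09  ]
[454.63888889 289.52083333] [  4   4  14  14 144] [ 0.4711 -0.0916  0.09  ]
[519.0610687 299.6870229] [  5   5  13  13 131] [ 0.4546 -0.1986  0.09  ]
0.10805284047466292 -0.1507507946758008
303 204 [0.614 0.161 0.09 ]
561 241 [ 0.553 -0.273  0.09 ]
553 318 [ 0.424 -0.254  0.09 ]
290 281 [0.484 0.182 0.09 ]
245 236 [0.56  0.259 0.085]
455 351 [ 0.359 -0.112  0.005]
415 165 [ 0.696 -0.04   0.026]
548 195 [ 0.643 -0.285  0.02 ]
[347.14919062 252.39650774]
[379.150646   226.95457779]
[407.48745627 204.35255459]
[433.09962667 184.17293607]
[[ 0.961  0.276 -0.001]
 [ 0.276 -0.961  0.001]
 [-0.    -0.002 -1.   ]]
```

Mark spacing is 108.05 mm (given 108) and the yaw is −0.151 rad, so the measurements hold together. I'll close the fingers and go to mark 4, with tool x along bank x.

```bash
python3 -m jog '[{"xyz":[0.15,-0.13,0.02],"twist":[0,0,0.43]},{"xyz":[0.15,-0.13,0.02],"twist":[0,0,0.43]},{"xyz":[0.15,-0.13,0.02],"twist":[0,0,0.43]},{"xyz":[0.15,-0.13,0.02],"twist":[0,0,0.43]},{"xyz":[0.15,-0.13,0.02],"twist":[0,0,0.43]}]' 0 20
cat >> h.py <<'E'
YAW=-0.1508; BX=np.array([np.cos(YAW),np.sin(YAW),0]); BY=np.array([-np.sin(YAW),np.cos(YAW),0])
MARK=np.array([[.5033,.1219,.09],[.4871,.0151,.09],[.4711,-.0916,.09],[.4546,-.1986,.09]])
def go(k,dx,dz,dy=0):
    """shift (tool axes) that puts the tips at mark k + dx along bank x, dz above rim, tool down & aligned"""
    p,R,o=tool(); tip=p+R.apply([0,0,.19])
    Rt=Rn.from_matrix(np.c_[BX,-BY,[0,0,-1]])
    tgt=MARK[k-1]+dx*BX+dy*BY+[0,0,dz+.19]
    rel=tip-MARK[k-1]
    print('tip rel mark: bx %.4f by %.4f z %.4f'%(rel@BX,rel@BY,rel[2]),'F',np.round(o['ft_force'],2),'t',o['time_s'])
    print('xyz',R.inv().apply(tgt-p).round(4),'twist',(R.inv()*Rt).as_rotvec().round(3))
E
python3 -c "
from h import *;go(4,0,.02)"
```

```text
time_s: 0.52
position: [0.2893, -0.4554, 0.384]
eef_rot: [-0.001, 0.997, -0.075, -0.0]
ft_force: [1.2, 0.4, 0.1]
opening: 0.663
grasp_force: 0.0
tip rel mark: bx -0.1250 by -0.2784 z 0.1040 F [1.24 0.38 0.09] t 0.5167
xyz [ 0.1249 -0.2786  0.0844] twist [-0.002  0.001 -0.   ]
```

```bash
python3 -m jog '[{"xyz":[0.125,-0.279,0.07],"twist":[0,0,0]},{"xyz":[0.125,-0.279,0.07],"twist":[0,0,0]},{"xyz":[0.125,-0.279,0.07],"twist":[0,0,0]},{"xyz":[0.125,-0.279,0.07],"twist":[0,0,0]},{"xyz":[0.125,-0.279,0.07],"twist":[0,0,0]}]'
python3 -c "
from h import *;go(4,0,.02)"
```

```text
time_s: 0.93
position: [0.3981, -0.2857, 0.3378]
eef_rot: [0.0, 0.997, -0.075, -0.0]
ft_force: [0.7, -1.4, -0.6]
opening: 0.301
grasp_force: 0.0
tip rel mark: bx -0.0428 by -0.0947 z 0.0578 F [ 0.65 -1.36 -0.56] t 0.9333
xyz [ 0.0428 -0.0946  0.0378] twist [0. 0. 0.]
```

```bash
python3 -m jog '[{"xyz":[0.043,-0.095,0.038],"twist":[0,0,0]},{"xyz":[0.043,-0.095,0.038],"twist":[0,0,0]},{"xyz":[0.043,-0.095,0.038],"twist":[0,0,0]},{"xyz":[0.043,-0.095,0.038],"twist":[0,0,0]},{"xyz":[0.043,-0.095,0.038],"twist":[0,0,0]}]'
python3 -c "
from h import *;go(4,0,.0)"
```

```text
time_s: 1.35
position: [0.4547, -0.1986, 0.2994]
eef_rot: [-0.0, 0.997, -0.073, -0.001]
ft_force: [-0.1, -0.0, -0.1]
opening: 0.003
grasp_force: 0.0
tip rel mark: bx -0.0002 by 0.0001 z 0.0194 F [-0.1  -0.02 -0.1 ] t 1.35
xyz [-0.0001  0.      0.0194] twist [-0.001  0.002  0.004]
```

```bash
python3 -m jog '[{"xyz":[0,0,0.014],"twist":[0,0,0]},{"xyz":[0,0,0.018],"twist":[0,0,0]},{"xyz":[0,0,0.020],"twist":[0,0,0]},{"xyz":[0,0,0.022],"twist":[0,0,0]},{"xyz":[0,0,0.023],"twist":[0,0,0]}]'
python3 -c "
from h import *;go(4,0,.0)"
```

```text
time_s: 1.77
position: [0.4536, -0.2013, 0.2791]
eef_rot: [0.0, 0.997, -0.076, -0.001]
ft_force: [-10.3, 2.6, 26.5]
opening: 0.005
grasp_force: 13.7
tip rel mark: bx -0.0009 by -0.0030 z -0.0009 F [-10.3    2.57  26.46] t 1.7667
xyz [ 0.0006 -0.0028 -0.0009] twist [ 0.001  0.002 -0.002]
```

Cover 4 is solid: 26 N with only 1 mm of give. Next is cover 3.

```bash
python3 -m jog '[{"xyz":[0,0,-0.023],"twist":[0,0,0]},{"xyz":[0,-0.04,-0.023],"twist":[0,0,0]},{"xyz":[0,-0.08,-0.023],"twist":[0,0,0]},{"xyz":[0,-0.108,-0.023],"twist":[0,0,0]},{"xyz":[0,-0.108,-0.02],"twist":[0,0,0]}]'
python3 -c "
from h import *;go(3,0,.0)"
```

```text
time_s: 2.18
position: [0.4714, -0.0884, 0.2984]
eef_rot: [-0.001, 0.997, -0.072, 0.001]
ft_force: [0.4, 0.9, -0.4]
opening: 0.005
grasp_force: 0.0
tip rel mark: bx 0.0003 by 0.0036 z 0.0184 F [ 0.39  0.91 -0.44] t 2.1833
xyz [0.0001 0.0032 0.0184] twist [-0.002 -0.003  0.008]
```

```bash
python3 -m jog '[{"xyz":[0,0,0.011],"twist":[0,0,0]},{"xyz":[0,0,0.015],"twist":[0,0,0]},{"xyz":[0,0,0.018],"twist":[0,0,0]},{"xyz":[0,0,0.020],"twist":[0,0,0]},{"xyz":[0,0,0.022],"twist":[0,0,0]}]'
python3 -c "
from h import *;go(3,0,.0)"
```

```text
time_s: 2.6
position: [0.4705, -0.094, 0.2788]
eef_rot: [0.001, 0.997, -0.076, -0.001]
ft_force: [-18.4, 4.1, 60.8]
opening: 0.004
grasp_force: 30.9
tip rel mark: bx -0.0005 by -0.0027 z -0.0012 F [-18.45   4.06  60.83] t 2.6
xyz [ 0.0002 -0.0025 -0.0012] twist [ 0.001  0.002 -0.001]
```

Cover 3 is solid too (61 N). I'll use a gentler final depth on cover 2.

```bash
python3 -m jog '[{"xyz":[0,0,-0.023],"twist":[0,0,0]},{"xyz":[0,-0.04,-0.023],"twist":[0,0,0]},{"xyz":[0,-0.08,-0.023],"twist":[0,0,0]},{"xyz":[0,-0.108,-0.023],"twist":[0,0,0]},{"xyz":[0,-0.108,-0.02],"twist":[0,0,0]}]'
python3 -c "
from h import *;go(2,0,.0)"
```

```text
time_s: 3.02
position: [0.4876, 0.0184, 0.2963]
eef_rot: [-0.002, 0.997, -0.072, 0.001]
ft_force: [-0.4, -0.1, -1.1]
opening: 0.005
grasp_force: 0.0
tip rel mark: bx 0.0005 by 0.0039 z 0.0163 F [-0.35 -0.11 -1.06] t 3.0167
xyz [-0.0001  0.0034  0.0163] twist [-0.003 -0.003  0.007]
```

```bash
python3 -m jog '[{"xyz":[0,0,0.010],"twist":[0,0,0]},{"xyz":[0,0,0.015],"twist":[0,0,0]},{"xyz":[0,0,0.018],"twist":[0,0,0]},{"xyz":[0,0,0.020],"twist":[0,0,0]},{"xyz":[0,0,0.021],"twist":[0,0,0]}]'
python3 -c "
from h import *;go(2,0,.0)"
```

```text
time_s: 3.43
position: [0.4867, 0.0121, 0.2738]
eef_rot: [0.0, 0.997, -0.076, -0.0]
ft_force: [0.2, -0.9, 3.3]
opening: 0.005
grasp_force: 1.4
tip rel mark: bx -0.0001 by -0.0031 z -0.0062 F [ 0.19 -0.92  3.29] t 3.4333
xyz [-0.     -0.003  -0.0062] twist [ 0.001  0.001 -0.002]
```

Cover 2 gives under 3 N, so it is the free one. Press it well down.

```bash
python3 -m jog '[{"xyz":[0.001,-0.002,0.006],"twist":[0,0,0]},{"xyz":[0.002,-0.003,0.012],"twist":[0,0,0]},{"xyz":[0.002,-0.003,0.018],"twist":[0,0,0]},{"xyz":[0.002,-0.003,0.024],"twist":[0,0,0]},{"xyz":[0.002,-0.003,0.028],"twist":[0,0,0]}]'
python3 - <<'E'
from h import *
cv2.imwrite("pics/s1.png",arm.capture("side")[130:330,230:500,::-1].repeat(2,0).repeat(2,1))
go(2,0,0)
E
```

```text
time_s: 3.85
position: [0.4886, 0.0163, 0.245]
eef_rot: [-0.0, 0.997, -0.075, -0.001]
ft_force: [-1.1, -0.1, 1.9]
opening: 0.003
grasp_force: 1.0
tip rel mark: bx 0.0006 by 0.0013 z -0.0355 F [-0.03  0.52  0.94] t 3.9
xyz [-0.0012  0.0014 -0.0355] twist [0.    0.003 0.001]
```

View pics/s1.png

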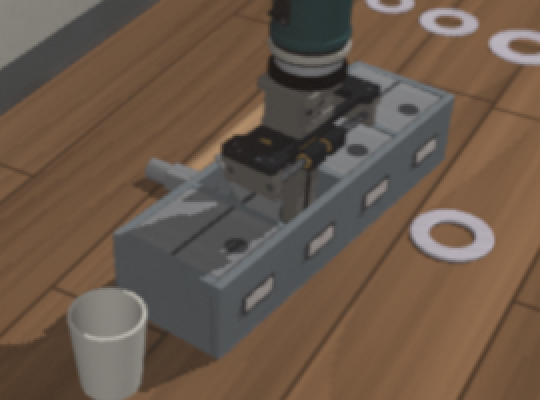

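The side view shows the fingers inside compartment 2 (about (290,200) in the crop), with the cover's near end sunk. The other covers are flat, and the ring and cup are untouched. Lift out, go over to the far side and lower.

```bash
python3 -m jog '[{"xyz":[0,0,-0.04],"twist":[0,0,0]},{"xyz":[0,0,-0.08],"twist":[0,0,0]},{"xyz":[0,0,-0.11],"twist":[0,0,0]},{"xyz":[0.035,0,-0.115],"twist":[0,0,0]},{"xyz":[0.075,0,-0.115],"twist":[0,0,0]}]'
python3 -m jog '[{"xyz":[0.03,0,0],"twist":[0,0,0]},{"xyz":[0.045,0,0],"twist":[0,0,0]},{"xyz":[0.045,0,0.03],"twist":[0,0,0]},{"xyz":[0.045,0,0.05],"twist":[0,0,0]},{"xyz":[0.045,0,0.055],"twist":[0,0,0]}]'
python3 - <<'E'
from h import *
cv2.imwrite("pics/s2.png",arm.capture("side")[130:330,230:500,::-1].repeat(2,0).repeat(2,1))
go(2,.068,.018)
E
```

```text
time_s: 4.32
position: [0.5636, 0.0054, 0.3647]
eef_rot: [-0.0, 0.997, -0.074, 0.003]
ft_force: [0.1, -0.3, 0.0]
opening: 0.002
grasp_force: 0.0
time_s: 4.73
position: [0.6065, -0.0019, 0.3021]
eef_rot: [0.0, 0.997, -0.075, -0.003]
ft_force: [0.0, 0.9, 0.2]
opening: 0.01
grasp_force: 0.0
tip rel mark: bx 0.1196 by 0.0011 z 0.0227 F [-0.57 -0.16 -0.23] t 4.7833
xyz [-0.0527  0.0012  0.005 ] twist [0.001 0.006 0.001]
```

View pics/s2.png

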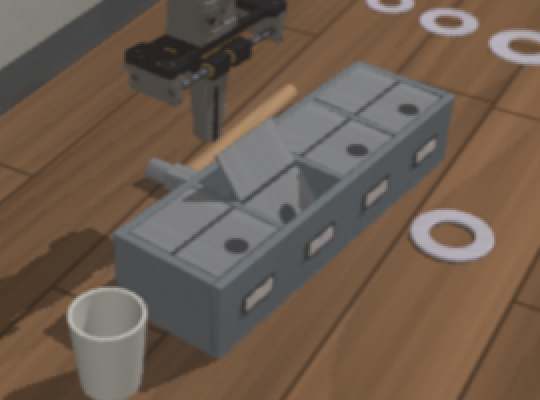

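Cover 2 stays raised (crop (255,160)), with the fingertips beyond it at (207,135). Now push towards the robot.

```bash
python3 -m jog '[{"xyz":[-0.012,0,0.004],"twist":[0,0,0]},{"xyz":[-0.024,0,0.004],"twist":[0,0,0]},{"xyz":[-0.032,0,0.004],"twist":[0,0,0]},{"xyz":[-0.039,0,0.004],"twist":[0,0,0]},{"xyz":[-0.044,0,0.004],"twist":[0,0,0]}]'
python3 -m jog '[{"xyz":[-0.004,0,0],"twist":[0,0,0]},{"xyz":[-0.007,0,0],"twist":[0,0,0]},{"xyz":[-0.009,0,0],"twist":[0,0,0]},{"xyz":[-0.009,0,0],"twist":[0,0,0]},{"xyz":[-0.009,0,0],"twist":[0,0,0]}]'
python3 -c "
from h import *;go(2,.065,.018)"
```

```text
time_s: 5.2
position: [0.5649, 0.0049, 0.3038]
eef_rot: [-0.0, 0.997, -0.075, 0.003]
ft_force: [3.7, -0.3, 1.3]
opening: 0.008
grasp_force: 1.7
time_s: 5.62
position: [0.5552, 0.0062, 0.302]
eef_rot: [0.0, 0.997, -0.075, -0.0]
ft_force: [1.6, 0.5, 0.8]
opening: 0.004
grasp_force: 0.7
tip rel mark: bx 0.0685 by 0.0014 z 0.0220 F [1.63 0.51 0.76] t 5.6167
xyz [-0.0037  0.0014  0.004 ] twist [0.    0.001 0.001]
```

```bash
python3 -m jog '[{"xyz":[-0.001,0,0],"twist":[0,0,0]},{"xyz":[-0.002,0,0],"twist":[0,0,0]},{"xyz":[-0.002,0,0],"twist":[0,0,0]},{"xyz":[-0.002,0,0],"twist":[0,0,0]}]'
python3 -m jog '[{"xyz":[0.01,0,0],"twist":[0,0,0]},{"xyz":[0.03,0,0],"twist":[0,0,0]},{"xyz":[0.06,0,-0.02],"twist":[0,0,0]},{"xyz":[0.06,0,-0.06],"twist":[0,0,0]},{"xyz":[0.06,0,-0.08],"twist":[0,0,0]}]'
python3 -m jog '[{"xyz":[0.005,0,-0.005],"twist":[0,0,0]},{"xyz":[0.005,0,-0.005],"twist":[0,0,0]},{"xyz":[0.005,0,-0.005],"twist":[0,0,0]}]'
python3 - <<'E'
from h import *
cv2.imwrite("pics/s3.png",arm.capture("side")[130:330,230:500,::-1].repeat(2,0).repeat(2,1))
cv2.imwrite("pics/t3.png",arm.capture("top")[140:390,220:580,::-1].repeat(2,0).repeat(2,1))
go(2,0,0)
E
```

```text
time_s: 5.95
position: [0.5533, 0.0064, 0.302]
eef_rot: [0.0, 0.997, -0.075, -0.0]
ft_force: [2.2, 0.9, 0.6]
opening: 0.007
grasp_force: 0.8
time_s: 6.37
position: [0.6147, -0.0029, 0.384]
eef_rot: [-0.0, 0.997, -0.075, 0.0]
ft_force: [0.8, 0.9, 0.6]
opening: 0.006
grasp_force: 0.0
time_s: 6.62
position: [0.6174, -0.0035, 0.386]
eef_rot: [0.0, 0.997, -0.075, -0.001]
ft_force: [-0.9, -0.0, -0.2]
opening: 0.011
grasp_force: 0.0
tip rel mark: bx 0.1305 by 0.0011 z 0.1052 F [-0.18 -0.15 -0.71] t 6.7167
xyz [-0.1308  0.0011  0.1057] twist [0.001 0.004 0.001]
```

View pics/s3.png

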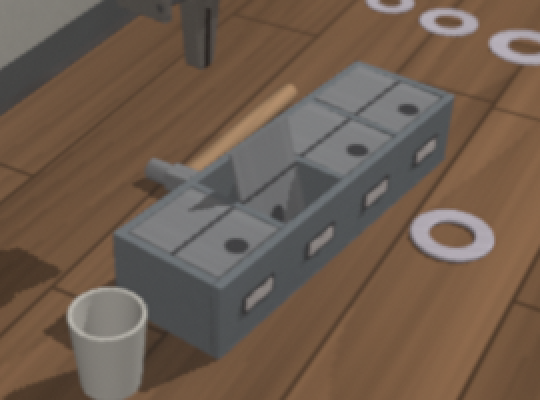

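View pics/t3.png

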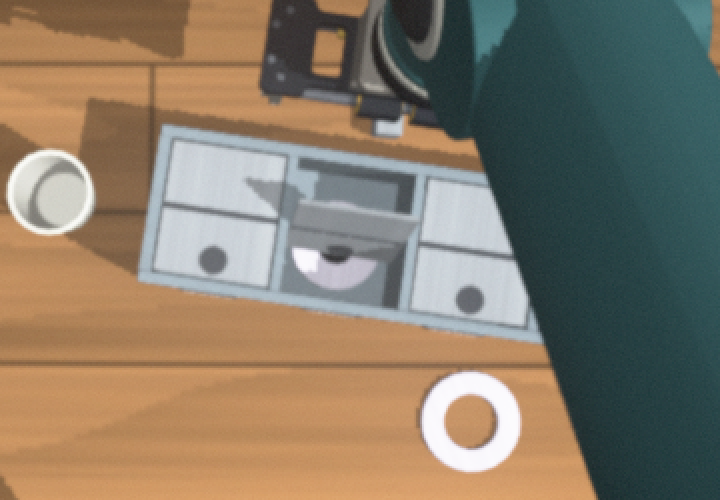

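Cover 2 stands steep, with its top edge in the side crop from (233,152) to (292,117). To get the tilt, I'll compare that edge's midpoint, full-frame pixel (361,197), with the projected arc of the far edge.

```bash
python3 - <<'E'
from h import *
for n in('side','top'):
  c=arm.camera_info(n);f=240/np.tan(np.radians(c['vertical_fov']/2))
  K=np.array([[f,0,c['cx']],[0,f,c['cy']],[0,0,1]])
  for t in(.9,1.0,1.1,1.2,1.3,1.4):
    p=MARK[1]+BX*(.04+.055*np.cos(t))+[0,0,.055*np.sin(t)]
    print(n,t,cv2.projectPoints(p[None],cv2.Rodrigues(c['R'])[0],c['t'],K,np.array([c['k1'],0,0,0]))[0].ravel().round(1))
E
```

```text
side 0.9 [350.8 196.8]
side 1.0 [352.6 196.2]
side 1.1 [354.5 195.9]
side 1.2 [356.5 195.8]
side 1.3 [358.6 195.9]
side 1.4 [360.7 196.3]
top 0.9 [400.4 233.3]
top 1.0 [400.3 235.9]
top 1.1 [400.2 238.7]
top 1.2 [399.9 241.7]
top 1.3 [399.6 244.9]
top 1.4 [399.2 248.3]
```

Both views put the tilt at about 1.3–1.4 rad, and the arm is clear of everything, so I'll hand in.

```bash
python3 -c "
from station import arm;print(arm.close_job())"
```

```text
the job is handed in; nothing more can be done
None
```

Cover 2 was the free one; I pressed it down and pushed it open to about 1.3 rad, covers 3 and 4 proved solid and cover 1 was not pressed, the hammer, ring and cup look unmoved, and I handed the job in at about 7 s (no verdict was shown).

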